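# Isolate the centrifuge and hold its lid half open

## Robot

A 7-joint arm with a two-finger parallel gripper is mounted at the origin on the work surface. World frame = base frame: x ahead of the robot, y to its left, z up, the work surface at z = 0. Lengths are in m, angles in degrees, forces in N, time in s.
With the tool pointing down it reaches from about 0.425 to 0.875 m from the base axis. Payload 4.7 kg.
Tool frame: the origin (TCP) lies on the centre line of the jaws, within the pads' length; the fingertips stand 19 mm ahead of it and the grasp point (between the pads) is the TCP; z points along the fingers, y is the line along which they close (so a half turn about z gives the same grasp; the last joint's range is limited). The gripper opens to 87 mm and grips with 3 to 60 N. Pads are 19 mm wide; open, the fingers measure 117 mm over their backs; the gripper's body (75 mm by 190 mm) begins 51 mm behind the grasp point.
Start: joints at [73.115, 18.392, -4.016, 83.108, 1.295, 78.541, -3.26], TCP at [0.198, -0.619, 0.242] pointing down, gripper open.
Joint ranges: [-163.93, 163.93], [-17.29, 119.83], [-79.2, 71.16], [3.27, 140.29], [-89.18, 269.18], [5.43, 117.66], [-154.24, 154.24]. Speed limits (degrees/s): [147.25, 147.25, 180, 180, 180, 180, 180].

## Interface

Orientations are given as [roll, pitch, yaw] about the fixed x, y, z axes, in that order (R = Rz(yaw) Ry(pitch) Rx(roll)).
In Python, from cell import env, imaging gives the robot as it stands.
- The arm moves only by the shell command python3 -m crank 'ROWS' [OPENING] [FORCE]. ROWS is JSON, a list of rows, each an object of numbers: "x", "y", "z": the shift along the tool's x, y, z in m; "turn": the turn about the tool's z in rad. In form: [{"x": .., "y": .., "z": .., "turn": ..}, ...]. A call has 1 to 12 rows; each row is the pose to reach, as a shift and turn from the pose commanded when the call began, along the tool's axes at that moment; what a row does not reach only later rows make up. A row lasts 1/8 s, in which the tool goes at most 62.5 mm and 10.7 degrees, less where a joint would pass 70% of its speed; a pose out of reach is approached as far as the arm can. A call with a gripper value outside its range is refused whole. OPENING is the finger opening in m, from 0 to 0.087, set as the call begins (- or left out, the last holds). The fingers move at their own pace and stop on an object; FORCE is the grip in N (left out, the last holds). Time passes only in rows, so rows that repeat a pose let the fingers close. It gives the time, the measured TCP pose, the force, the opening and the grip force at its end, in the units of the state.
- env.get_obs(): the state, without advancing time (a new reading comes with each control period).
- imaging.read_camera(name): name is "scene" or "side" or "wrist"; returns the picture (480x640x3 uint8, red, green, blue); there is no depth.
- imaging.get_calibration(name): a dict with "camera_matrix" (3x3 intrinsics, pixels), "position" and "attitude" of the camera in the world. Camera axes: x right, y up, looking along -z (the intrinsics and any distortion apply to the point x, -y, -z); pixel columns grow to the right and rows downward; lengths in m; the calibration is good to about 2 mm. A picture is of the moment at which its call begins: read the wrist's pose just before it. get_calibration takes no time and is no camera call; for the wrist camera it gives the pose at the moment of the call.
- env.sign_off(): hands the job in; it is judged then, once.
The state is a dict: "time_s": time; "qpos": joint angles; "joint_velocities": joint speeds; "effort": joint torques, N m; "tool_pos": TCP position; "tool_rot": TCP orientation; "force": force on the tool from outside, world axes, zero at the start; "wrist_torque": the same for the moment, N m; "grip_width": finger opening in m; "grasp_force": force on a finger pad.
Only numpy, scipy, OpenCV 4.12 (cv2) and the standard library are available. Lean on these libraries where they do the work, as an engineer would, in place of code of your own. Each camera call takes 0.05 s, during which the arm holds its last target. There are 200 camera calls.

## Task

Turn the rotary handle of the power isolator from on to off, a quarter turn clockwise seen from above until it clicks home. Only then lift the centrifuge lid by its handle and hold it half open, at 45 degrees from closed, so that a colleague can look over the rotor; the lid has no stay and drops shut if let go, so finish while still holding it there. Leave the glassware and bottles around where they stand.

Things in the scene. Friction and masses are not known exactly. Their poses are not given: they have to be found in the camera images.
- centrifuge: Compact bench centrifuge, a fixed white box 240 (x) x 250 (y) x 130 mm high, with an open rotor bowl under a grey lid. Origin: centre of its underside, on the bench. Its x axis points from the front panel (display and round knob, on -x, roughly towards the robot) to the hinge at the rear; z is up. It does not move.
- lid (a joint): Opening angle of the lid about the hinge along the rear edge: 0 closed (level), 0.785 = 45 degrees, stop at 1.75. Its front edge rises and swings back towards the hinge. It falls shut freely whenever let go below 90 degrees; the hinge has next to no friction. Lid: 238 x 250 x 14 mm, 0.3 to 0.65 kg.
- lid_handle (a point): Centre of the lid's handle: a black round bar 12 mm in diameter, 110 mm long along the centrifuge's y, on a 12 mm post at either end (about 98 mm free between them). The bar's centre line stands 40 mm above the lid's upper face (34 mm of free air under the bar), 205 mm in front of the hinge axis and 54 mm above it with the lid closed; it is then 185 mm above the bench. The point's axes turn with the lid, and equal the centrifuge's when closed.
- lid_hinge (a point): A point on the lid's hinge axis, at the middle of the centrifuge's rear edge, 131 mm above the bench: 120 mm from the centrifuge's origin along its x. The axis runs along the centrifuge's y. Axes turn with the lid.
- isolator: Power isolator, a fixed grey box 110 x 110 x 90 mm high with a black rotary handle on top. Origin: centre of its underside. z up. The handle turns about its vertical centre line. It does not move.
- switch (a joint): Angle of the isolator's handle: 0 = on (handle bar along the box's x axis, white mark towards its -x side), 1.571 = off (bar along the box's y axis, white mark towards +y). It grows clockwise seen from above, with stops at both ends. A sprung detent holds it at either end: about 0.15 N m is needed to turn it out, and once past half way it pulls itself to the other end.
- switch_grip (a point): Grip point of the isolator's handle, on its turning axis, 123 mm above the bench: the handle is an upright bar 60 long, 15 thick and 34 mm tall (its top 133 mm and foot about 100 mm above the bench) on a flat disc of 60 mm diameter. The point's x axis runs along the bar and turns with it.
- beaker: Loose glass beaker, 68 mm across, 85 mm tall, in front of the two devices. Origin: centre of its underside. To be left alone.
- vial_jar: Loose amber jar, 50 mm across, 60 mm tall, standing behind the isolator. Origin: centre of its underside. To be left alone.
- reagent: Loose white bottle, 48 mm across, 100 mm tall, standing behind the gap between the two devices. Origin: centre of its underside. To be left alone.
- amber_bottle: Loose amber bottle, 68 mm across, 170 mm tall, on the right of the bench. Origin: centre of its underside. To be left alone.
- dish: Loose white dish, 80 mm across, 25 mm tall, on the left of the bench. Origin: centre of its underside. To be left alone.

How it is judged (in metres and radians):
On the way, in this order (a step that is already met when the one before it is completed fails the run):
1. the isolator's handle is turned off while the lid is down (value of joint switch above 1.4 rad and value of joint lid below 0.15 rad), for 0.2 s.
2. the lid is held by the fingers at 45 degrees, the isolator off (value of joint switch above 1.4 rad and value of joint lid between 0.663 and 0.908 rad and contact force between lid and the fingers above 0.4 N), for 0.3 s.
At the end, for the whole second after the job is handed in: Isolator handle off (beyond 80 of its 90 degrees); lid at 45 degrees within 7 degrees, not moving, borne by the robot's fingers (contact over 0.4 N); beaker, jar, dish and both bottles within 40 mm of where they stood (all of step 2 and velocity of joint lid between -0.1 and 0.1 rad/s and distance of each of beaker, vial_jar, reagent, amber_bottle, dish from where it was at the start of the episode below 0.04 m); the arm keeps its last pose, push and grip.
It fails at once if the lid is lifted before the isolator is off (value of joint lid above 0.15 rad and value of joint switch below 1.2 rad).
It fails at once if a bystander is knocked out of place (distance of any of beaker, vial_jar, reagent, amber_bottle, dish from where it was at the start of the episode above 0.04 m).
It also fails if it takes over 54 s, if anything falls off the work surface, if the arm or the gripper's body presses on something with over 40 N, if the wrist force passes 120 N, or if a joint passes its speed limit or range.

## Working session

There is one attempt and no reset: what is moved stays moved. The work goes in short steps, Python scripts to look and compute and a shell command to move; the robot and the scene stay as the last step left them, time stands still between calls to the robot, and variables do not carry over. Pictures are saved under pics/ and viewed, at most 10 in all, crops included, and the job is handed in when it is done.

```bash
mkdir -p pics; ls
python3 - <<'E'
from cell import env, imaging
import cv2
print(env.get_obs())
for n in ("scene","side"):
    cv2.imwrite(f"pics/{n}0.png",imaging.read_camera(n)[:,:,::-1]); print(n,imaging.get_calibration(n))
print(env.get_obs()["time_s"])
E
```

```text
pics
{'time_s': 0.0, 'qpos': array([73.11675456, 18.43691633, -4.01643066, 83.1750307 ,  1.29557491,
       78.54188398, -3.26015528]), 'joint_velocities': array([ 0.00498463,  0.01705387, -0.05675821,  0.01610734,  0.08497262,
        0.02771591, -0.08714148]), 'effort': array([ 2.33634746e-04, -4.91279769e+01, -4.03612750e-01, -3.12521517e+01,
       -6.37101755e-02,  4.36884561e-02,  1.62156934e-04]), 'tool_pos': array([ 0.1973244 , -0.61877296,  0.24048479]), 'tool_rot': array([-1.79891450e+02,  6.14095893e-03,  1.76938164e+01]), 'force': array([ 0.52826637, -0.02492654,  0.22715309]), 'wrist_torque': array([ 0.01029568,  0.00933886, -0.00986489]), 'grasp_force': 0.0, 'grip_width': 0.08713913029777226}
scene {'camera_matrix': array([[616.57204578,   0.        , 317.33660066],
       [  0.        , 616.57204578, 239.62957588],
       [  0.        ,   0.        ,   1.        ]]), 'position': array([ 1.33778335, -1.11254567,  0.97535488]), 'attitude': array([58.51688878, -0.19248995, 34.083508  ])}
side {'camera_matrix': array([[576.07999749,   0.        , 322.45258506],
       [  0.        , 576.07999749, 239.5472918 ],
       [  0.        ,   0.        ,   1.        ]]), 'position': array([-0.01892341, -0.6060959 ,  1.14930729]), 'attitude': array([ 39.10086627,  -0.80989255, -42.33791385])}
0.1
```

View pics/scene0.png

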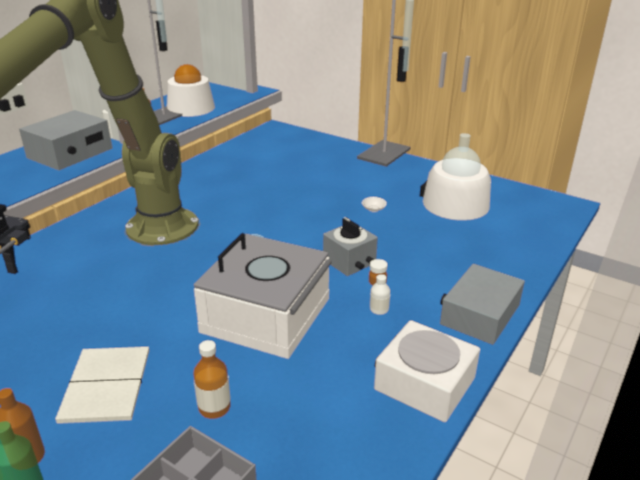

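View pics/side0.png

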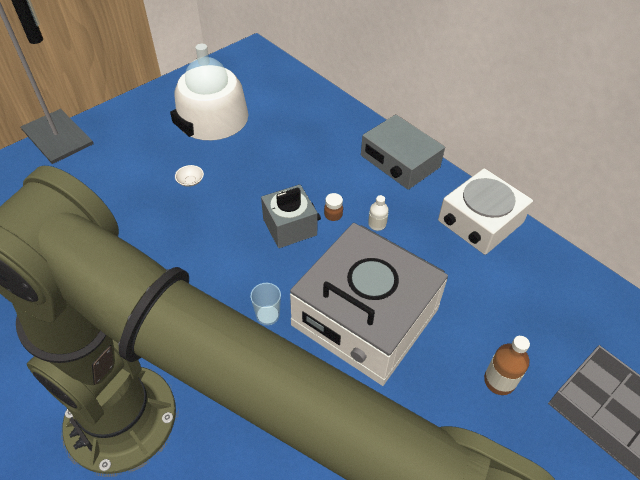

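Scene picture: centrifuge at about (265,290) and isolator at (350,245), with the white bottle at (380,295). In the side view, the isolator is at (290,213), the lid handle runs (325,290)–(372,318), and the beaker is at (266,303). I'll enlarge both.

Run:
```python
import cv2
a=cv2.imread("pics/side0.png")[175:385,245:460]; cv2.imwrite("pics/side0c.png",cv2.resize(a,None,fx=2.8,fy=2.8,interpolation=cv2.INTER_CUBIC))
a=cv2.imread("pics/scene0.png")[200:355,190:400]; cv2.imwrite("pics/scene0c.png",cv2.resize(a,None,fx=3.8,fy=3.8,interpolation=cv2.INTER_CUBIC))
```

```text
(no output)
```

View pics/side0c.png

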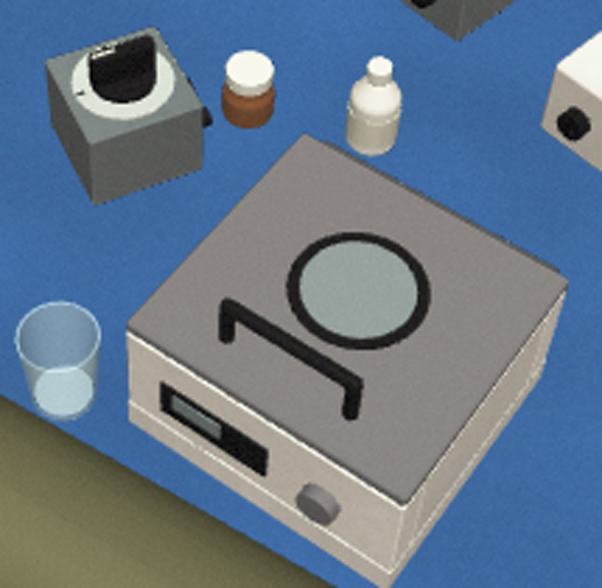

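View pics/scene0c.png

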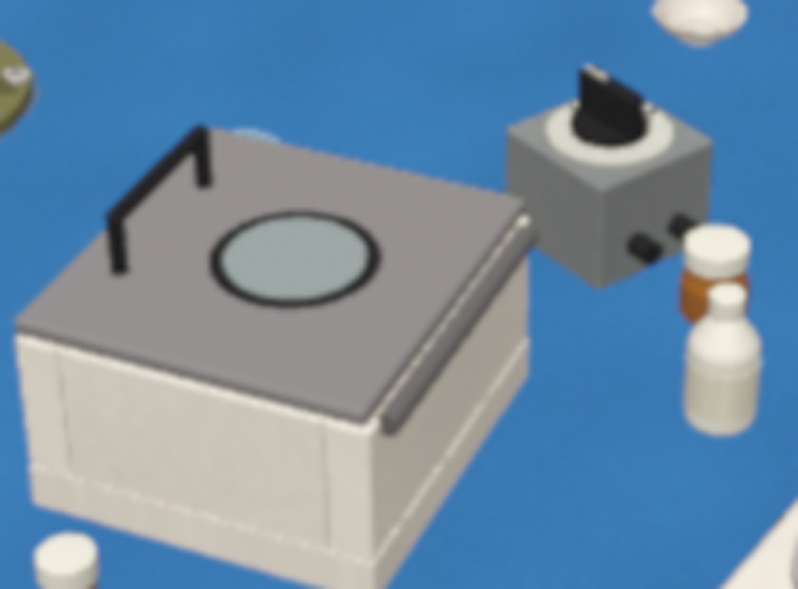

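The crops give sharp corners for both boxes: the lid corners in the side crop are (128,330), (305,135), (567,285) and (405,503), with bar ends (228,302) and (357,383). The isolator's top runs (47,62), (157,30), (93,147), with its bar along the box's upper-left edge and the white mark on the left. I'll fit both poses from these.

```bash
cat > h.py <<'E'
import numpy as np
from scipy.spatial.transform import Rotation as Ro
from scipy.optimize import least_squares
from cell import env, imaging
def proj(cal,P):
    p=Ro.from_euler('xyz',cal["attitude"],degrees=True).inv().apply(np.atleast_2d(P)-cal["position"])
    K=cal["camera_matrix"]; return np.c_[K[0,0]*p[:,0]/-p[:,2]+K[0,2],K[1,1]*-p[:,1]/-p[:,2]+K[1,2]]
def ray(cal,uv,z):
    K=cal["camera_matrix"]; d=Ro.from_euler('xyz',cal["attitude"],degrees=True).apply([(uv[0]-K[0,2])/K[0,0],-(uv[1]-K[1,2])/K[1,1],-1])
    return cal["position"]+d*(z-cal["position"][2])/d[2]
def place(p,L): return Ro.from_euler('z',p[2]).apply(L)+[p[0],p[1],0]
def fit(obs,p0):
    f=lambda p: np.concatenate([(proj(c,place(p,np.array(L)/1000))-uv).ravel() for c,L,uv in obs])
    return least_squares(f,p0,loss='soft_l1')
S=imaging.get_calibration("side");C=imaging.get_calibration("scene")
side=lambda a:(np.array(a,float)+.5)/2.8-.5+[245,175]
scene=lambda a:(np.array(a,float)+.5)/3.8-.5+[190,200]
E
python3 - <<'E'
from h import *
np.set_printoptions(precision=4,suppress=True)
a=fit([(S,[(-118,125,145),(120,125,145),(120,-125,145),(-118,-125,145),(-85,55,185),(-85,-55,185),(-120,-125,0),(-120,125,0)],side([(128,330),(305,135),(567,285),(405,503),(228,302),(357,383),(387,586),(130,422)])),
(C,[(-118,125,145),(-118,-125,145),(-85,55,185),(-85,-55,185),(-120,-125,0)],scene([(205,128),(18,325),(201,130),(112,217),(35,503)]))],[.6,-.2,0])
b=fit([(S,[(-55,55,90),(55,55,90),(55,-55,90),(-55,-55,90),(-55,-55,0),(55,-55,0)],side([(47,62),(157,30),(200,112),(93,147),(100,203),(204,166)])),
(C,[(-55,-55,90),(55,-55,90),(55,55,90),(55,-55,0)],scene([(507,128),(603,192),(712,140),(600,287)]))],[.7,.1,-.3])
for r in (a,b): print(r.x,np.degrees(r.x[2])); print(r.fun.reshape(-1,2).round(1).tolist())
print("bar",place(a.x,[-.085,0,.185]))
for n,u in dict(beaker=(63,393),jar=(248,116),reagent=(372,145)).items(): print(n,ray(S,side(u),0))
print(ray(S,(503,385),0), ray(S,(188,183),0))
E
```

```text
[ 0.5408 -0.1639  0.2025] 11.602469122086672
[[-0.7, -3.6], [-0.3, -2.6], [2.2, -3.7], [1.8, -1.7], [0.2, 1.5], [-0.4, 0.2], [0.5, 1.9], [-0.1, -0.2], [0.6, -1.2], [-1.8, -2.0], [-1.0, 0.3], [-0.0, -0.3], [-0.8, -0.4]]
[ 0.5884  0.1597 -0.2856] -16.361486154963785
[[-0.7, -0.8], [-0.2, -2.6], [3.0, -3.1], [0.1, -1.1], [-0.7, 2.0], [1.2, 0.9], [-1.5, -0.3], [-0.4, -0.8], [0.4, -0.5], [-0.6, 1.8]]
bar [ 0.4576 -0.181   0.185 ]
beaker [ 0.3745 -0.0081  0.    ]
jar [0.6978 0.1138 0.    ]
reagent [0.76 0.01 0.  ]
[ 0.6407 -0.4809  0.    ] [0.4794 0.472  0.    ]
```

```bash
cat >> h.py <<'E'
def go(*T):
    """row values from the measured pose to world target (x,y,z,yaw deg)"""
    o=env.get_obs(); R=Ro.from_euler('xyz',o["tool_rot"],degrees=True)
    for t in T:
        s=R.inv().apply(np.array(t[:3])-o["tool_pos"]); w=(t[3]-o["tool_rot"][2]+180)%360-180
        print("row",s.round(4).tolist(),"turn",round(-np.radians(w),3))
    print("pose",o["tool_pos"].round(4),o["tool_rot"].round(1),"t",o["time_s"],"q",o["qpos"].round(0),"F",np.round(o["force"],1))
E
python3 -c "
from h import *
go((.42,-.35,.30,60),(.57,-.1,.3,110),(.588,.16,.3,163.6))"
```

```text
row [0.2938, -0.1885, -0.0591] turn -0.738
row [0.5127, -0.3811, -0.0588] turn -1.611
row [0.6089, -0.6233, -0.0584] turn -2.547
pose [ 0.1974 -0.6188  0.2406] [-179.9    0.    17.7] t 0.1 q [73. 18. -4. 83.  1. 79. -3.] F [-0.8  0.2  0.5]
```

```bash
python3 -m crank '[{"x":0.06,"y":-0.04,"z":-0.06,"turn":-0.15},{"x":0.12,"y":-0.08,"z":-0.06,"turn":-0.3},{"x":0.18,"y":-0.12,"z":-0.06,"turn":-0.45},{"x":0.24,"y":-0.15,"z":-0.06,"turn":-0.6},{"x":0.29,"y":-0.19,"z":-0.06,"turn":-0.75},{"x":0.34,"y":-0.23,"z":-0.06,"turn":-0.9},{"x":0.38,"y":-0.27,"z":-0.06,"turn":-1.05},{"x":0.42,"y":-0.3,"z":-0.06,"turn":-1.2},{"x":0.46,"y":-0.34,"z":-0.06,"turn":-1.35},{"x":0.5,"y":-0.38,"z":-0.06,"turn":-1.5},{"x":0.513,"y":-0.381,"z":-0.06,"turn":-1.61},{"x":0.513,"y":-0.381,"z":-0.06,"turn":-1.61}]'; python3 -c "
from h import *
go((.588,.16,.3,163.6),(.588,.16,.2,163.6))"
```

```text
time_s: 1.6
tool_pos: [0.5713, -0.0969, 0.301]
tool_rot: [180.0, -0.1, 110.3]
force: [0.1, 0.7, 1.3]
grip_width: 0.087
grasp_force: 0.0
row [0.2352, 0.1047, 0.0014] turn -0.931
row [0.235, 0.1047, 0.1014] turn -0.931
pose [ 0.5713 -0.0969  0.301 ] [ 1.800e+02 -1.000e-01  1.103e+02] t 1.6 q [ 39.  11. -37.  87.   7.  84.  22.] F [0.1 0.7 1.3]
```

```bash
python3 -m crank '[{"x":0.05,"y":0.02,"z":0,"turn":-0.15},{"x":0.1,"y":0.04,"z":0,"turn":-0.3},{"x":0.15,"y":0.06,"z":0,"turn":-0.45},{"x":0.2,"y":0.085,"z":0,"turn":-0.6},{"x":0.235,"y":0.105,"z":0,"turn":-0.75},{"x":0.235,"y":0.105,"z":0.02,"turn":-0.9},{"x":0.235,"y":0.105,"z":0.04,"turn":-0.93},{"x":0.235,"y":0.105,"z":0.05,"turn":-0.93},{"x":0.235,"y":0.105,"z":0.05,"turn":-0.93}]'
python3 - <<'E'
from h import *
import cv2
go((.588,.16,.3,163.6))
W=imaging.get_calibration("wrist")
im=imaging.read_camera("wrist"); cv2.imwrite("pics/w1.png",im[:,:,::-1])
print(W)
p=[.5884,.1597,-.2856]
print(proj(W,place(p,[(-.03,0,.133),(.03,0,.133),(0,0,.133)])))
E
```

```text
time_s: 2.72
tool_pos: [0.5888, 0.1547, 0.2505]
tool_rot: [-179.9, -0.1, 163.0]
force: [-1.0, 0.5, 0.3]
grip_width: 0.0868
grasp_force: 0.0
row [0.0023, 0.0047, -0.0495] turn -0.01
pose [0.5888 0.1547 0.2505] [-1.799e+02 -1.000e-01  1.630e+02] t 2.725 q [ 23.  20. -51.  87.  16.  80.  44.] F [-1.   0.5  0.3]
{'camera_matrix': array([[356.83049925,   0.        , 320.21293496],
       [  0.        , 356.83049925, 235.83420337],
       [  0.        ,   0.        ,   1.        ]]), 'position': array([0.52282102, 0.17528441, 0.39380188]), 'attitude': array([-14.21767975,   0.07862182,  72.97582171])}
[[326.08436048 197.79659726]
 [326.66367299 274.8240647 ]
 [326.38194001 237.36383875]]
```

View pics/w1.png

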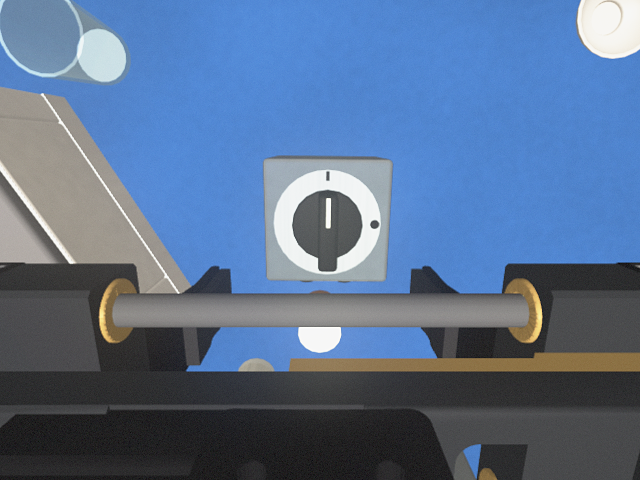

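The wrist view shows the bar upright from about (328,192) to (328,271), with its mark at the top. That's 2 px right of and 5 px above the prediction. I'll correct for it.

Run:
```python
from h import *
W=imaging.get_calibration("wrist")
a,b=ray(W,(328,192),.133),ray(W,(328,271),.133); m=(a+b)/2
print(a,b,m,np.linalg.norm(a-b),np.degrees(np.arctan2(*(a-b)[1::-1])))
go((m[0],m[1],.128,163.2))
```

```text
[0.55658301 0.17129906 0.133     ] [0.61535894 0.15369868 0.133     ] [0.58597097 0.16249887 0.133     ] 0.061354572227318493 163.3297331360748
row [0.0052, 0.0061, 0.1235] turn -0.002
pose [0.5892 0.1553 0.2515] [-180.    -0.   163.1] t 2.775 q [ 23.  20. -51.  87.  16.  80.  44.] F [0.7 0.1 1.1]
```

```bash
python3 -m crank '[{"x":0.005,"y":0.006,"z":0.02},{"x":0.005,"y":0.006,"z":0.05},{"x":0.005,"y":0.006,"z":0.08},{"x":0.005,"y":0.006,"z":0.105},{"x":0.005,"y":0.006,"z":0.12},{"x":0.005,"y":0.006,"z":0.1235},{"x":0.005,"y":0.006,"z":0.1235}]' && python3 -m crank '[{"z":0},{"z":0},{"z":0},{"z":0},{"z":0},{"z":0}]' 0.0 30; python3 -c "
from h import *
go((.586,.1625,.128,163.2))"
```

```text
row [0.0051, 0.0061, 0.1235] turn -0.002
pose [0.5892 0.1553 0.2515] [-180.    -0.   163.1] t 2.775 q [ 23.  20. -51.  87.  16.  80.  44.] F [0.7 0.1 1.1]invalid input
```

```bash
python3 -m crank '[{"x":0.005,"y":0.006,"z":0.02,"turn":0},{"x":0.005,"y":0.006,"z":0.05,"turn":0},{"x":0.005,"y":0.006,"z":0.08,"turn":0},{"x":0.005,"y":0.006,"z":0.105,"turn":0},{"x":0.005,"y":0.006,"z":0.12,"turn":0},{"x":0.005,"y":0.006,"z":0.1235,"turn":0},{"x":0.005,"y":0.006,"z":0.1235,"turn":0}]' && python3 -m crank '[{"x":0,"y":0,"z":0,"turn":0},{"x":0,"y":0,"z":0,"turn":0},{"x":0,"y":0,"z":0,"turn":0},{"x":0,"y":0,"z":0,"turn":0},{"x":0,"y":0,"z":0,"turn":0},{"x":0,"y":0,"z":0,"turn":0}]' 0.0 30; python3 -c "
from h import *
go((.586,.1625,.128,163.2))"
```

```text
time_s: 3.65
tool_pos: [0.5863, 0.1639, 0.1285]
tool_rot: [180.0, 0.0, 163.2]
force: [0.4, 0.7, -0.0]
grip_width: 0.087
grasp_force: 0.0
time_s: 4.4
tool_pos: [0.5859, 0.1635, 0.128]
tool_rot: [-180.0, -0.0, 163.2]
force: [0.0, -0.1, 0.5]
grip_width: 0.0353
grasp_force: 0.0
row [-0.0004, -0.001, -0.0] turn 0.0
pose [0.5859 0.1635 0.128 ] [-180.    -0.   163.2] t 4.4 q [ 21.  25. -49.  96.  20.  68.  40.] F [ 0.  -0.1  0.5]
```

Fingers are still closing; I'll let them finish.

```bash
python3 -m crank '[{"x":0,"y":0,"z":0,"turn":0},{"x":0,"y":0,"z":0,"turn":0},{"x":0,"y":0,"z":0,"turn":0},{"x":0,"y":0,"z":0,"turn":0},{"x":0,"y":0,"z":0,"turn":0},{"x":0,"y":0,"z":0,"turn":0}]'
```

```text
time_s: 5.15
tool_pos: [0.5854, 0.1614, 0.1279]
tool_rot: [-179.8, -0.1, 163.1]
force: [-2.5, -4.1, 3.9]
grip_width: 0.0147
grasp_force: 30.0
```

```bash
python3 -m crank '[{"x":0,"y":-0.002,"z":0,"turn":0.14},{"x":0,"y":-0.002,"z":0,"turn":0.28},{"x":0,"y":-0.002,"z":0,"turn":0.42},{"x":0,"y":-0.002,"z":0,"turn":0.56},{"x":0,"y":-0.002,"z":0,"turn":0.7},{"x":0,"y":-0.002,"z":0,"turn":0.84},{"x":0,"y":-0.002,"z":0,"turn":0.98},{"x":0,"y":-0.002,"z":0,"turn":1.12},{"x":0,"y":-0.002,"z":0,"turn":1.26},{"x":0,"y":-0.002,"z":0,"turn":1.4},{"x":0,"y":-0.002,"z":0,"turn":1.52},{"x":0,"y":-0.002,"z":0,"turn":1.58}]' && python3 -m crank '[{"x":0,"y":0,"z":0,"turn":0.02},{"x":0,"y":0,"z":0,"turn":0.02},{"x":0,"y":0,"z":0,"turn":0.02}]'; python3 -c "
from h import *
go((.586,.1625,.25,73))"
```

```text
time_s: 6.65
tool_pos: [0.5895, 0.1635, 0.128]
tool_rot: [179.6, -0.4, 72.6]
force: [14.2, 5.2, -10.5]
grip_width: 0.0149
grasp_force: 30.0
time_s: 7.02
tool_pos: [0.5896, 0.1635, 0.128]
tool_rot: [179.6, -0.4, 71.7]
force: [12.5, 4.0, -10.5]
grip_width: 0.0151
grasp_force: 30.0
row [-0.0012, -0.0021, -0.122] turn -0.023
pose [0.5896 0.1635 0.128 ] [179.6  -0.4  71.7] t 7.025 q [  9.  21. -33.  96.  12.  66. -45.] F [ 12.5   4.  -10.5]
```

```bash
python3 -m crank '[{"x":0,"y":0,"z":0,"turn":-0.02},{"x":0,"y":0,"z":0,"turn":-0.02},{"x":0,"y":0,"z":0,"turn":-0.02},{"x":0,"y":0,"z":0,"turn":-0.02},{"x":0,"y":0,"z":0,"turn":-0.02},{"x":0,"y":0,"z":-0.03,"turn":-0.02},{"x":0,"y":0,"z":-0.07,"turn":-0.02},{"x":0,"y":0,"z":-0.12,"turn":-0.02},{"x":0,"y":0,"z":-0.17,"turn":-0.02},{"x":0,"y":0,"z":-0.17,"turn":-0.02}]' 0.06
python3 - <<'E'
from h import *
import cv2
W=imaging.get_calibration("wrist")
im=imaging.read_camera("wrist"); cv2.imwrite("pics/w2.png",im[:,:,::-1])
print(proj(W,place([.586,.1625,-.29],[(0,.03,.133),(0,-.03,.133)])))
go((.49,-.06,.3,101.6),(.4576,-.181,.3,101.6),(.4576,-.181,.3,-78.4))
E
```

```text
time_s: 8.28
tool_pos: [0.5872, 0.1628, 0.3031]
tool_rot: [179.6, -0.3, 72.7]
force: [-0.4, 1.0, 0.1]
grip_width: 0.0599
grasp_force: 0.0
[[319.63180024 190.3957746 ]
 [320.48384599 255.74899677]]
row [-0.2407, -0.0257, -0.0004] turn -0.504
row [-0.3658, -0.0207, -0.0006] turn -0.504
row [-0.3658, -0.0207, -0.0006] turn 2.637
pose [0.5861 0.1621 0.3001] [ 1.798e+02 -1.000e-01  7.270e+01] t 8.325 q [ 10.  15. -34.  83.   8.  84. -41.] F [ 0.5 -0.1 -0.8]
```

View pics/w2.png

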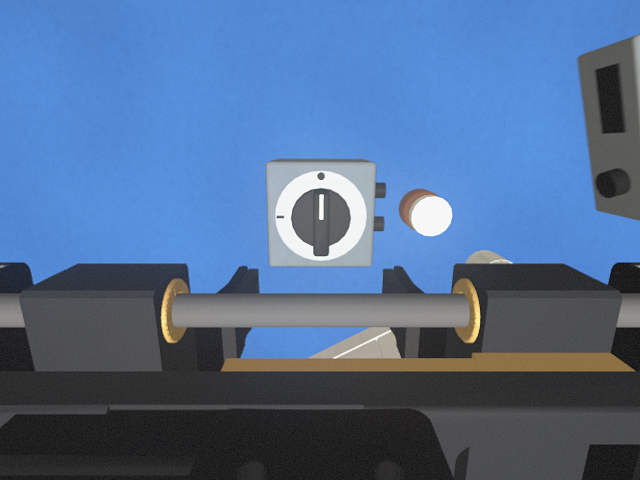

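The wrist view shows the mark at (321,205) pointing at the off dot (321,176), and the bar is square to the box, so the isolator is off. Next is the lid handle.

```bash
python3 -m crank '[{"x":-0.05,"y":-0.01,"z":0,"turn":-0.1},{"x":-0.1,"y":-0.015,"z":0,"turn":-0.2},{"x":-0.15,"y":-0.02,"z":0,"turn":-0.3},{"x":-0.2,"y":-0.025,"z":0,"turn":-0.4},{"x":-0.25,"y":-0.025,"z":0,"turn":-0.504},{"x":-0.3,"y":-0.023,"z":0,"turn":-0.504},{"x":-0.34,"y":-0.021,"z":0,"turn":-0.504},{"x":-0.366,"y":-0.021,"z":0,"turn":-0.504},{"x":-0.366,"y":-0.021,"z":0,"turn":-0.504},{"x":-0.366,"y":-0.021,"z":0,"turn":-0.504}]'
python3 - <<'E'
from h import *
import cv2
W=imaging.get_calibration("wrist")
im=imaging.read_camera("wrist"); cv2.imwrite("pics/w3.png",im[:,:,::-1])
p=[.5408,-.1639,.2025]
print(W,proj(W,place(p,[(-.085,.055,.185),(-.085,-.055,.185)])))
go((.4576,-.181,.195,101.6))
E
```

```text
time_s: 9.57
tool_pos: [0.4565, -0.1802, 0.2971]
tool_rot: [-179.9, -0.1, 101.6]
force: [0.5, 0.1, 0.2]
grip_width: 0.0598
grasp_force: 0.0
{'camera_matrix': array([[356.83049925,   0.        , 320.21293496],
       [  0.        , 356.83049925, 235.83420337],
       [  0.        ,   0.        ,   1.        ]]), 'position': array([ 0.44123172, -0.11372732,  0.44040707]), 'attitude': array([-14.21701609,   0.08572209,  11.60297368])} [[324.22819509 166.20917992]
 [323.83668339 309.80300837]]
row [-0.0013, 0.0007, 0.1024] turn 0.002
pose [ 0.4567 -0.1799  0.2974] [-1.800e+02 -1.000e-01  1.017e+02] t 9.625 q [ 37.  -2. -19.  99.  -1.  82.  31.] F [ 0.2 -0.3  0.3]
```

View pics/w3.png

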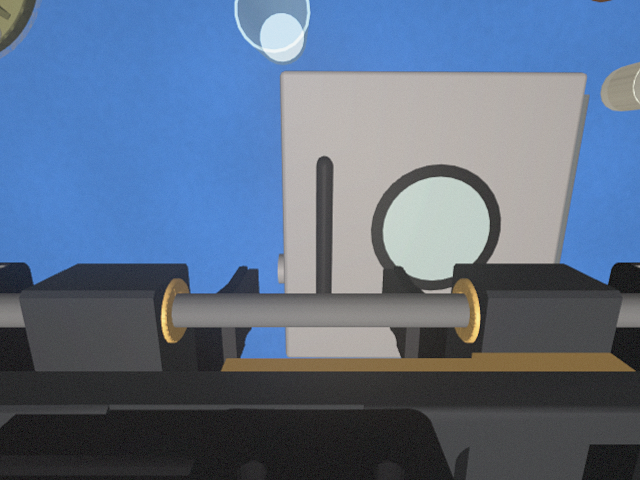

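The handle bar shows at column 324.5, its far end at row 157, square to the jaws. That matches the prediction (324.2), so I'll descend and grip.

```bash
python3 -m crank '[{"x":-0.001,"y":0.001,"z":0.03,"turn":0},{"x":-0.001,"y":0.001,"z":0.06,"turn":0},{"x":-0.001,"y":0.001,"z":0.085,"turn":0},{"x":-0.001,"y":0.001,"z":0.1,"turn":0},{"x":-0.001,"y":0.001,"z":0.105,"turn":0},{"x":-0.001,"y":0.001,"z":0.105,"turn":0}]' && python3 -m crank '[{"x":0,"y":0,"z":0,"turn":0},{"x":0,"y":0,"z":0,"turn":0},{"x":0,"y":0,"z":0,"turn":0},{"x":0,"y":0,"z":0,"turn":0},{"x":0,"y":0,"z":0,"turn":0},{"x":0,"y":0,"z":0,"turn":0},{"x":0,"y":0,"z":0,"turn":0},{"x":0,"y":0,"z":0,"turn":0},{"x":0,"y":0,"z":0,"turn":0}]' 0 25
python3 - <<'E'
from h import *
o=env.get_obs(); b0=o["tool_pos"]; y=np.radians(11.6)
r=np.hypot(.205,.054);a0=np.arctan2(.054,.205)
print([[d,round(r*(np.cos(a0)-np.cos(a0+np.radians(d))),4),round(-r*(np.sin(a0+np.radians(d))-np.sin(a0)),4)] for d in range(5,50,5)])
go(b0.tolist()+[101.6])
E
```

```text
time_s: 10.38
tool_pos: [0.4581, -0.1822, 0.1935]
tool_rot: [180.0, 0.0, 101.6]
force: [0.4, -0.1, 0.6]
grip_width: 0.0601
grasp_force: 0.0
time_s: 11.5
tool_pos: [0.4593, -0.182, 0.1931]
tool_rot: [179.8, 0.0, 101.6]
force: [5.3, 0.7, -3.7]
grip_width: 0.0115
grasp_force: 25.0
[[5, np.float64(0.0055), np.float64(-0.0177)], [10, np.float64(0.0125), np.float64(-0.0348)], [15, np.float64(0.021), np.float64(-0.0512)], [20, np.float64(0.0308), np.float64(-0.0669)], [25, np.float64(0.042), np.float64(-0.0816)], [30, np.float64(0.0545), np.float64(-0.0953)], [35, np.float64(0.068), np.float64(-0.1078)], [40, np.float64(0.0827), np.float64(-0.1191)], [45, np.float64(0.0982), np.float64(-0.1291)]]
row [0.0, 0.0, 0.0] turn 0.0
pose [ 0.4593 -0.182   0.1931] [179.8   0.  101.6] t 11.5 q [ 37.   2. -19. 108.   1.  70.  30.] F [ 5.3  0.7 -3.7]
```

```bash
python3 -m crank '[{"x":0,"y":0.003,"z":-0.009,"turn":0},{"x":0,"y":0.006,"z":-0.018,"turn":0},{"x":0,"y":0.009,"z":-0.026,"turn":0},{"x":0,"y":0.013,"z":-0.035,"turn":0},{"x":0,"y":0.017,"z":-0.043,"turn":0},{"x":0,"y":0.021,"z":-0.051,"turn":0},{"x":0,"y":0.026,"z":-0.059,"turn":0},{"x":0,"y":0.031,"z":-0.067,"turn":0},{"x":0,"y":0.036,"z":-0.074,"turn":0},{"x":0,"y":0.042,"z":-0.082,"turn":0},{"x":0,"y":0.042,"z":-0.082,"turn":0}]'
```

```text
time_s: 12.88
tool_pos: [0.4993, -0.174, 0.2756]
tool_rot: [180.0, 0.0, 101.6]
force: [3.4, -0.4, -6.0]
grip_width: 0.0111
grasp_force: 25.0
```

```bash
python3 -m crank '[{"x":0,"y":0.006,"z":-0.007,"turn":0},{"x":0,"y":0.0125,"z":-0.0137,"turn":0},{"x":0,"y":0.019,"z":-0.02,"turn":0},{"x":0,"y":0.026,"z":-0.026,"turn":0},{"x":0,"y":0.033,"z":-0.032,"turn":0},{"x":0,"y":0.041,"z":-0.0375,"turn":0},{"x":0,"y":0.048,"z":-0.043,"turn":0},{"x":0,"y":0.056,"z":-0.0475,"turn":0},{"x":0,"y":0.056,"z":-0.0475,"turn":0},{"x":0,"y":0.056,"z":-0.0475,"turn":0},{"x":0,"y":0.056,"z":-0.0475,"turn":0},{"x":0,"y":0.056,"z":-0.0475,"turn":0}]'
python3 - <<'E'
from h import *
import cv2
o=env.get_obs(); p=o["tool_pos"]; c=np.array([.5408,-.1639]);u=np.array([np.cos(.2025),np.sin(.2025)])
h=(p[:2]-c)@u-.12; g=p[2]-.008
print("lid deg",np.degrees(np.arctan2(g-.131,-h))-14.76, np.hypot(g-.131,h))
im=cv2.cvtColor(imaging.read_camera("scene"),cv2.COLOR_RGB2BGR)[140:380,150:430]
cv2.imwrite("pics/s4.png",cv2.resize(im,None,fx=2.4,fy=2.4,interpolation=cv2.INTER_CUBIC))
E
```

```text
time_s: 14.38
tool_pos: [0.5536, -0.1631, 0.3246]
tool_rot: [180.0, 0.1, 101.5]
force: [-5.0, -2.2, 5.9]
grip_width: 0.0112
grasp_force: 25.0
lid deg 45.19814230579655 0.21439442630194025
```

View pics/s4.png

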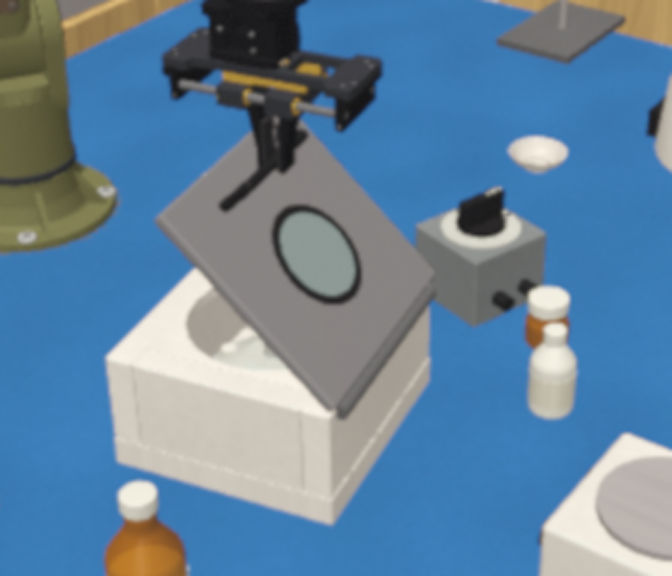

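The lid is held at about 45° (bar at (250,180), gripped by the fingers), the isolator is off, and the bottles are in place. I'm handing it in.

```bash
python3 -c "
from cell import env
print(env.get_obs()['joint_velocities'].round(2)); print(env.sign_off())"
```

```text
[-0.02 -0.1  -0.08 -0.02  0.07  0.02  0.02]
the job is handed in; nothing more can be done
None
```

The isolator is off and the lid is held by its handle at about 45° (45.2° worked out from the arm's pose). The jar and bottles in the last picture are where they stood, and the job was handed in at about 14.4 s; no verdict came back.

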